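# Make up two robot-building kits

## Task

Make up the two robot kits from the stock on the bench. In the three-bay tray: the large wheel in the middle bay, a gearmotor in one end bay and the battery box in the other; in the two-bay tray: the small wheel in one bay and the remaining gearmotor in the other. Every part must lie flat on the floor of its own bay, the same side up as it lies now, clear of the walls' tops; leave the solder spool, screwdriver and multimeter where they are.

Things in the scene. Friction and masses are not known exactly. Their poses are not given: they have to be found in the camera images.
- tray3: Three-bay kit tray, 266 mm long (its y). Fixed to the bench. Plywood walls, white floor, 92 mm wide (its x), floor 4 mm thick (top at z = 4 mm), walls and dividers 5 mm thick with tops at z = 12 mm, bays 82 x 82 mm inside, in one row along its y. Origin at the centre of its underside, z up. Middle bay centred at y = 0, end bays centred at y = -87 and y = +87 mm. The end bays count alike.
- tray2: Two-bay kit tray, 179 mm long (its y). Fixed to the bench. Plywood walls, white floor, 92 mm wide (its x), floor 4 mm thick (top at z = 4 mm), walls and dividers 5 mm thick with tops at z = 12 mm, bays 82 x 82 mm inside, in one row along its y. Origin at the centre of its underside, z up. Bays centred at y = -43.5 and y = +43.5 mm. The two bays count alike.
- wheel_large: The larger robot wheel: solid disc lying flat, 60 mm diameter, 28 mm thick, black rubber tyre with a white hub face, about 60 g. Origin at the centre of its underside, z up.
- wheel_small: The smaller robot wheel: solid disc lying flat, 40 mm diameter, 28 mm thick, black rubber tyre with a white hub face, about 30 g. Origin at the centre of its underside, z up.
- motor_a: Gearmotor. Grey and steel, 62 long (x) x 26 wide (y) x 28 mm high, 110 g, on its flat foot. Grey gearbox block, flat sides 26 mm apart, x = -11 to +23 mm; steel motor can, 24 mm diameter, x = -31 to -11; thin shaft at +x, to x = +31. Origin mid-length on the underside, z up: grip the gearbox there, across y. The two are alike and interchangeable, either way round.
- motor_b: Gearmotor, the other one. Grey and steel, 62 long (x) x 26 wide (y) x 28 mm high, 110 g, on its flat foot. Grey gearbox block, flat sides 26 mm apart, x = -11 to +23 mm; steel motor can, 24 mm diameter, x = -31 to -11; thin shaft at +x, to x = +31. Origin mid-length on the underside, z up: grip the gearbox there, across y. The two are alike and interchangeable, either way round.
- battery_box: Black plastic battery box with two steel and brass cells showing on top, 62 mm long (its x) x 36 mm wide (its y) x 27 mm high, about 75 g, flat sides. Origin at the centre of its underside, z up.
- solder_spool: Bystander: spool of solder standing on its flange, 54 mm diameter, 40 mm high, silver between two white flanges. Origin at the centre of its underside. Stands among the stock; not part of any kit.
- screwdriver: Bystander: screwdriver with black handle, 190 mm long, lying beyond the trays. Its x axis runs along it towards the tip.
- multimeter: Bystander: grey handheld meter lying on its back, 150 (its x) x 75 x 34 mm (dial to 41 mm). Origin at the centre of its underside.

How it is judged:
By the outcome, as a careful person would: the job done as asked, in the order asked, and still so for the second after the job is handed in, with the robot touching nothing.
It also fails if it takes over 112 s, if anything falls off the work surface, if the arm or the gripper's body presses on something with over 40 N, if the wrist force passes 120 N, or if a joint passes its speed limit or range.

## Robot

A 6-joint arm with a two-finger parallel gripper is mounted at the origin on the work surface. World frame = base frame: x ahead of the robot, y to its left, z up, the work surface at z = 0. Lengths are in mm, angles in rad, forces in N, time in s.
With the tool pointing down it reaches from about 400 to 925 mm from the base axis. Payload 12.5 kg.
Tool frame: the origin (TCP) lies on the mounting face of the last link; the fingertips stand 190 mm ahead of it and the grasp point (between the pads) lies 171 mm ahead of it; z points along the fingers, y is the line along which they close (so a half turn about z gives the same grasp; the last joint's range is limited). The gripper opens to 95 mm and grips with 3 to 60 N. Pads are 20 mm wide; open, the fingers measure 119 mm over their backs; the gripper's body (75 mm by 180 mm) begins 59 mm behind the grasp point.
Start: joints at [-1.374, 0.491, 1.559, -0, 1.092, -0.106], TCP at [186.391, -596.56, 404.761] pointing down, gripper open.
Joint ranges: [-3.1, 3.1], [-0.84, 2.19], [0.05, 2.79], [-1.13, 4.28], [0.06, 2.93], [-2.69, 2.69]. Speed limits (rad/s): [2.22, 2.22, 2.79, 3.14, 3.14, 3.14].

## Interface

Orientations are given as [roll, pitch, yaw] about the fixed x, y, z axes, in that order (R = Rz(yaw) Ry(pitch) Rx(roll)).
In Python, from cell import env gives the robot as it stands.
- The arm moves only by the tool carry_out, never from a script. Its argument "series" is a list of rows, each a list of 5 numbers: the shift along the tool's x, y, z in m, then the turn about the tool's z in degrees, then the opening, from 0 (shut) to 1 (fully open). A call has 1 to 20 rows; each row is the pose to reach, as a shift and turn from the pose commanded when the call began, along the tool's axes at that moment; what a row does not reach only later rows make up. A row lasts 1/8 s, in which the tool goes at most 62.5 mm and 10.7 degrees, less where a joint would pass 70% of its speed; a pose out of reach is approached as far as the arm can. A call with a gripper value outside its range is refused whole. The fingers move at their own pace and stop on an object; the grip force is fixed at half the most. Time passes only in rows, so rows that repeat a pose let the fingers close. It gives the time, the measured TCP pose, the force, the opening and the grip force at its end, in the units of the state.
- env.state(): the state, without advancing time (a new reading comes with each control period).
- env.read_camera(name): name is "scene" or "top"; returns (picture, depth): 420x560x3 uint8, red, green, blue; 420x560 float32, mm along the optical axis (not along the pixel's ray), 0 where there is no reading.
- env.get_calibration(name): a dict with "intrinsics" (3x3 intrinsics, pixels), "cam_to_world" (4x4, takes a point from camera to world coordinates). Camera axes: x right, y up, looking along -z (the intrinsics and any distortion apply to the point x, -y, -z); pixel columns grow to the right and rows downward; lengths in mm; the calibration is good to about 2 mm. A picture is of the moment at which its call begins. get_calibration takes no time and is no camera call.
- env.job_done(): hands the job in; it is judged then, once.
The state is a dict: "t": time; "joints": joint angles; "qvel": joint speeds; "tau": joint torques, N m; "eef_pos": TCP position; "tcp_rot": TCP orientation; "ft_force": force on the tool from outside, world axes, zero at the start; "moment": the same for the moment, N m; "opening": opening from 0.0 (shut) to 1.0 (fully open); "grip_force": force on a finger pad.
Only numpy, scipy, OpenCV 4.12 (cv2) and the standard library are available. Lean on these libraries where they do the work, as an engineer would, in place of code of your own. Each camera call takes 0.05 s, during which the arm holds its last target. There are 200 camera calls.

## Working session

There is one attempt and no reset: what is moved stays moved. The work goes in short steps, Python scripts to look and compute and a tool call to move; the robot and the scene stay as the last step left them, time stands still between calls to the robot, and variables do not carry over. Pictures are saved under pics/ and viewed, at most 14 in all, crops included, and the job is handed in when it is done.

Besides the shell and the picture viewer there is one more tool, called by a JSON object that holds its "fn" and its "kwargs", one argument or row to a line. carry_out: Moves the arm, as the interface text tells. Its arguments: {"type":"object","properties":{"series":{"type":"array","items":{"type":"array","items":{"type":"number"}}}},"required":["series"]}

```bash
ls; mkdir -p pics
python3 - <<'E'
from cell import env
import cv2,numpy as np
for n in("top","scene"):
    p,d=env.read_camera(n);c=env.get_calibration(n)
    cv2.imwrite(f"pics/{n}0.png",p[:,:,::-1]);np.save(f"pics/{n}d.npy",d);np.save(f"pics/{n}p.npy",p)
    print(n,c["intrinsics"],c["cam_to_world"].round(3),[k for k in c])
print(env.state())
E
```

```text
pics
top [[523.68234901   0.         278.82194295]
 [  0.         523.68234901 209.91011858]
 [  0.           0.           1.        ]] [[-2.900000e-02  9.850000e-01 -1.680000e-01  3.214650e+02]
 [-9.990000e-01 -3.300000e-02 -2.100000e-02  4.507600e+01]
 [-2.700000e-02  1.670000e-01  9.860000e-01  1.555032e+03]
 [ 0.000000e+00  0.000000e+00  0.000000e+00  1.000000e+00]] ['intrinsics', 'cam_to_world']
scene [[464.66062341   0.         284.10020611]
 [  0.         464.66062341 207.76886276]
 [  0.           0.           1.        ]] [[ 1.140000e-01 -8.020000e-01  5.860000e-01  1.211262e+03]
 [ 9.930000e-01  1.000000e-01 -5.600000e-02  1.925000e+01]
 [-1.400000e-02  5.890000e-01  8.080000e-01  9.143270e+02]
 [ 0.000000e+00  0.000000e+00  0.000000e+00  1.000000e+00]] ['intrinsics', 'cam_to_world']
{'t': 0.1, 'joints': array([-1.37360510e+00,  4.91500480e-01,  1.55942587e+00, -1.97072969e-05,
        1.09168880e+00, -1.05624730e-01]), 'qvel': array([-7.16349621e-05, -2.06586992e-04, -7.48478758e-04, -4.61010824e-04,
        9.27651684e-04, -6.53806056e-04]), 'tau': array([ 2.32352380e-03, -6.13622046e+01, -2.58606702e+01,  6.93324837e-02,
        4.70039563e-02, -4.96887856e-05]), 'eef_pos': array([ 186.37900363, -596.524435  ,  404.20646989]), 'tcp_rot': array([-3.14057401e+00, -9.04186488e-05,  3.02825009e-01]), 'ft_force': array([ 0.29611967,  0.1480118 , -0.02235247]), 'moment': array([0.03071218, 0.00812865, 0.00194355]), 'grip_force': 0.0, 'opening': 0.9999839129445373}
```

View pics/top0.png

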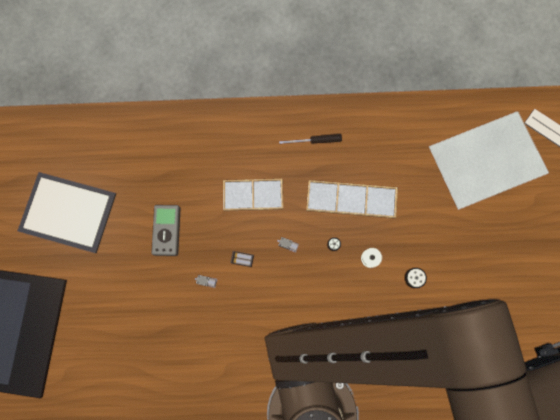

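View pics/scene0.png

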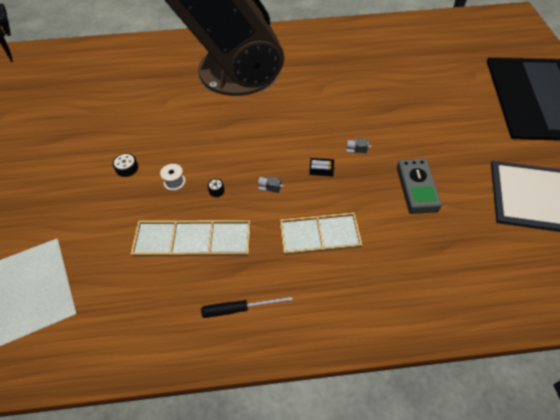

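Top view: tray2 at about (253,195), tray3 (352,199), motors at (288,244) and (205,282), battery (243,260), small wheel (334,244), spool (372,258), large wheel (416,278). The scene view shows the same things from the front.

```bash
cat > h.py <<'E'
import cv2,numpy as np
from cell import env
def world(n,d):
    c=env.get_calibration(n);K=c["intrinsics"];T=c["cam_to_world"]
    v,u=np.mgrid[:d.shape[0],:d.shape[1]]
    P=np.stack([(u-K[0,2])/K[0,0]*d,-(v-K[1,2])/K[1,1]*d,-d,np.ones_like(d)],-1)
    return (P@T.T)[...,:3]
def ray(n,u,v,z):
    c=env.get_calibration(n);K=c["intrinsics"];T=c["cam_to_world"]
    r=T[:3,:3]@np.array([(u-K[0,2])/K[0,0],-(v-K[1,2])/K[1,1],-1.]);o=T[:3,3]
    return (o+r*(z-o[2])/r[2])[:2]
E
python3 - <<'E'
from h import *
for n in("top","scene"):
    p=np.load(f"pics/{n}p.npy");d=np.load(f"pics/{n}d.npy");W=world(n,d)
    print(n,"table z",np.median(W[...,2][(abs(W[...,0]-600)<200)&(abs(W[...,1])<400)]))
    m=((W[...,2]>10)&(W[...,2]<60)&(W[...,0]>330)&(W[...,0]<800)&(abs(W[...,1])<420)&(d>0)).astype(np.uint8)
    k,l,s,c=cv2.connectedComponentsWithStats(m,connectivity=8)
    for i in range(1,k):
        if s[i,4]<20: continue
        q=W[l==i];r=cv2.minAreaRect(q[:,:2].astype(np.float32))
        print(n,c[i].round(1),s[i,4],"rect",np.round(r[0],1),np.round(r[1],1),round(r[2],1),"zmax",np.percentile(q[:,2],[50,95]).round(1))
    # trays: white floor/ plywood via colour
    g=cv2.cvtColor(p,cv2.COLOR_RGB2HSV)
    w=((g[...,1]<60)&(g[...,2]>150)&(W[...,0]>500)&(W[...,0]<800)&(W[...,1]<300)&(W[...,1]>-300)).astype(np.uint8)
    k,l,s,c=cv2.connectedComponentsWithStats(w)
    for i in range(1,k):
        if s[i,4]>200:
            xy=np.array([ray(n,u,v,4) for v,u in np.argwhere(l==i)],np.float32);r=cv2.minAreaRect(xy)
            print(n,"bay",c[i].round(1),np.round(r[0],1),np.round(r[1],1),round(r[2],1),xy.mean(0).round(1))
a=cv2.resize(cv2.imread("pics/top0.png")[170:300,180:440],None,fx=3,fy=3,interpolation=2)
b=cv2.resize(cv2.imread("pics/scene0.png")[130:210,100:400],None,fx=2.6,fy=2.6,interpolation=2)
b=cv2.copyMakeBorder(b,0,0,0,0,0)
cv2.imwrite("pics/c1.png",np.vstack([a,b]))
E
```

```text
top table z 1.2813006629005486
top [316.5 139.9] 199 rect [793.  -22.4] [188.5  13.8] 90.0 zmax [21.2 29.1]
top [242.8 179.6] 20 rect [679.9 187.3] [ 6.  36.8] 4.0 zmax [13.2 17.7]
top [258.  179.9] 37 rect [672.9 136. ] [54.6 16.2] 88.2 zmax [13.9 19.8]
top [309.2 187.9] 37 rect [644.9 -14. ] [22.6 63.2] 67.9 zmax [13.5 18.2]
top [331.1 183.3] 48 rect [653.9 -73.5] [65.8 24.6] 83.7 zmax [12.9 17. ]
top [381.1 186.3] 32 rect [ 644.1 -229. ] [60.7  8.8] 82.6 zmax [13.2 17.6]
top [259.1 202.6] 84 rect [604.5 137.4] [102.5  58.5] 47.3 zmax [13.  20.3]
top [395.2 191.3] 24 rect [ 625.4 -271.3] [33.  10.1] 8.1 zmax [14.  18.6]
top [281.3 198.3] 22 rect [620.9  69.5] [ 3.1 46.8] 88.3 zmax [13.5 17.8]
top [336.9 206.3] 38 rect [594.2 -99.1] [21.1 47.5] 89.8 zmax [12.6 17.6]
top [365.5 203.9] 21 rect [ 594.9 -181. ] [ 5.8 33.1] 89.9 zmax [12.7 18.8]
top [230.2 207. ] 46 rect [604.1 214.4] [64.5 27.4] 86.1 zmax [12.7 17.4]
top [170.9 229.3] 779 rect [533. 400.] [ 43.5 148.6] 87.9 zmax [34.7 41.2]
top [315.9 209.2] 34 rect [583.  -30.8] [56.9 12.3] 88.4 zmax [12.8 17. ]
top [357.  212.8] 41 re
[... 379 characters left out ...]
ect [442.8 192.3] [62.9 36.2] 77.7 zmax [24.5 32.2]
top [415.  277.1] 359 rect [ 372.7 -308.3] [58.2 57.3] 88.3 zmax [28.4 33.7]
top [205.4 280.5] 173 rect [381.8 300.4] [61.5 25.4] 77.1 zmax [27.1 32.7]
top bay [238.2 194.8] [636.8 199.5] [81.9 83. ] 89.3 [636.  200.3]
top bay [267.1 194.1] [635.6 113.3] [85.2 80.2] 88.1 [635.3 112.8]
top bay [322.4 196.3] [622.8 -53.6] [83.7 82.9] 83.5 [622.6 -53.6]
top bay [351.4 198.7] [ 612.3 -140.4] [84.  83.6] 83.1 [ 612.2 -140.3]Traceback (most recent call last):
  File "<stdin>", line 17, in <module>
  File "h.py", line 9, in ray
    c=env.get_calibration(n);K=c["intrinsics"];T=c["cam_to_world"]
ValueError: time passes only in moves, steps and waits
```

```bash
cat > h.py <<'E'
import cv2,numpy as np
from cell import env
C={}
def cal(n):
    if n not in C: C[n]=env.get_calibration(n)
    return C[n]["intrinsics"],C[n]["cam_to_world"]
def world(n,d):
    K,T=cal(n)
    v,u=np.mgrid[:d.shape[0],:d.shape[1]]
    P=np.stack([(u-K[0,2])/K[0,0]*d,-(v-K[1,2])/K[1,1]*d,-d,np.ones_like(d)],-1)
    return (P@T.T)[...,:3]
def ray(n,u,v,z):
    K,T=cal(n)
    r=T[:3,:3]@np.array([(u-K[0,2])/K[0,0],-(v-K[1,2])/K[1,1],-1.]);o=T[:3,3]
    return (o+r*(z-o[2])/r[2])[:2]
E
python3 - <<'E'
from h import *
for n in("top","scene"):
    p=np.load(f"pics/{n}p.npy");d=np.load(f"pics/{n}d.npy");W=world(n,d)
    if n=="scene":
        print(n,"table z",np.median(W[...,2][(abs(W[...,0]-600)<200)&(abs(W[...,1])<400)]))
        m=((W[...,2]>12)&(W[...,2]<60)&(W[...,0]>330)&(W[...,0]<530)&(abs(W[...,1])<420)&(d>0)).astype(np.uint8)
        k,l,s,c=cv2.connectedComponentsWithStats(m,connectivity=8)
        for i in range(1,k):
            if s[i,4]<40: continue
            q=W[l==i];r=cv2.minAreaRect(q[:,:2].astype(np.float32))
            print(n,c[i].round(1),s[i,4],"rect",np.round(r[0],1),np.round(r[1],1),round(r[2],1),"z",np.percentile(q[:,2],[50,95]).round(1))
    g=cv2.cvtColor(p,cv2.COLOR_RGB2HSV)
    w=((g[...,1]<70)&(g[...,2]>140)&(W[...,0]>500)&(W[...,0]<800)&(W[...,1]<300)&(W[...,1]>-300)).astype(np.uint8)
    k,l,s,c=cv2.connectedComponentsWithStats(w)
    for i in range(1,k):
        if s[i,4]>200:
            xy=np.array([ray(n,u,v,4) for v,u in np.argwhere(l==i)],np.float32);r=cv2.minAreaRect(xy)
            print(n,"bay",c[i].round(1),np.round(r[0],1),np.round(r[1],1),round(r[2],1),xy.mean(0).round(1))
a=cv2.resize(cv2.imread("pics/top0.png")[225:295,185:435],(790,221),interpolation=2)
b=cv2.resize(cv2.imread("pics/scene0.png")[130:210,100:400],(790,211),interpolation=2)
cv2.imwrite("pics/c1.png",np.vstack([a,b]))
E
```

```text
top bay [252.7 194.4] [636.3 155.7] [169.8  83.9] 89.6 [635.7 156.4]
top bay [351.5 198.8] [ 612.3 -139.9] [259.3  84.7] 83.0 [ 612.1 -140.3]
scene table z 0.5178767842789966
scene [358.9 144.1] 222 rect [380.8 302. ] [61.4 30.3] 72.7 z [25.8 30.6]
scene [124.9 163.2] 415 rect [ 371.1 -308.5] [61.2 58.8] 14.7 z [28.  31.3]
scene [321.8 165. ] 342 rect [440.6 192.5] [61.2 44. ] 81.0 z [24.5 28.2]
scene [407.6 170.5] 406 rect [492.9 400.3] [40.2 74.9] 88.0 z [34.  40.5]
scene [172.2 174.2] 391 rect [ 431.5 -184.2] [54.8 51.7] 1.1 z [39.5 42.5]
scene [270.9 182.3] 249 rect [482.   58.9] [61.3 29. ] 69.5 z [25.8 30.4]
scene [215.8 186. ] 220 rect [477.  -78.8] [38.9 38.4] 31.6 z [27.8 30.8]
scene bay [338.2 231.1] [632.7 200.3] [82.8 79.6] 89.5 [633.5 200.2]
scene bay [301.  234.7] [631.9 112.8] [82.9 79.7] 89.5 [632.7 112.6]
scene bay [191.5 237.7] [ 608.5 -140.6] [82.2 79.8] 83.2 [ 609.6 -140.6]
scene bay [229.1 237.4] [617.9 -53.6] [82.5 77. ] 83.0 [619.4 -53.7]
scene bay [153.9 238.1] [ 599.1 -227.5] [81.8 77. ] 83.0 [ 599.8 -227.6]
scene bay [293.7 389.2] [973.9  49.8] [156.4  25.1] 89.9 [974.   52.4]
```

View pics/c1.png

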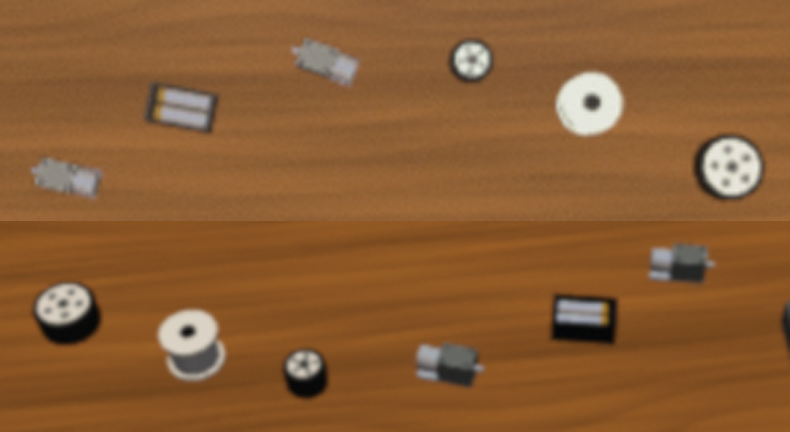

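The crops show both motor shafts pointing +y and slightly +x, so the motor axes are at about 70° and 75°. The battery lies at about 79°. The fused positions are consistent to about 2 mm.

```bash
cat > go.py <<'E'
# python3 go.py x y z yaw [x y z yaw ...] : shifts (m) and turn from the present pose
import sys,numpy as np
from cell import env
def shifts(a):
    s=env.state();p=s["eef_pos"];w=s["tcp_rot"][2];c,n=np.cos(w),np.sin(w)
    print("t",round(s["t"],2),"pos",p.round(1),"yaw",round(np.degrees(w),1),"joints",s["joints"].round(2),"open",round(s["opening"],3),"gf",s["grip_force"])
    for x,y,z,yw in np.array(a,float).reshape(-1,4):
        d=np.array([x,y,z])-p
        t=(np.degrees(w)-yw+90)%180-90
        print([round(v,4) for v in ((c*d[0]+n*d[1])/1000,(n*d[0]-c*d[1])/1000,-d[2]/1000)],round(t,1))
if __name__=="__main__": shifts([float(v) for v in sys.argv[1:]])
E
python3 go.py 372 -308.4 280 17 372 -308.4 202 17
```

```text
t 0.1 pos [ 186.4 -596.5  404.2] yaw 17.4 joints [-1.37  0.49  1.56 -0.    1.09 -0.11] open 1.0 gf 0.0
[np.float64(0.2631), np.float64(-0.2197), np.float64(0.1242)] 0.4
[np.float64(0.2631), np.float64(-0.2197), np.float64(0.2022)] 0.4
```

{"fn": "carry_out", "kwargs": {
  "series": [
    [0.263,-0.22,0.124,0,1],
    [0.263,-0.22,0.124,0,1],
    [0.263,-0.22,0.124,0,1],
    [0.263,-0.22,0.124,0,1],
    [0.263,-0.22,0.124,0,1],
    [0.263,-0.22,0.124,0,1],
    [0.263,-0.22,0.124,0,1],
    [0.263,-0.22,0.124,0,1],
    [0.263,-0.22,0.124,0,1]
  ]
}}

```text
t: 1.23
eef_pos: [371.4, -309.1, 281.1]
tcp_rot: [3.141, -0.0, 0.301]
ft_force: [-0.5, -0.4, 0.4]
opening: 0.999
grip_force: 0.0
```

```bash
python3 go.py 372 -308.4 202 17
python3 - <<'E'
from h import *
o=[]
for n,(v,u) in(("top",(220,330)),("scene",(90,40))):
    p,d=env.read_camera(n);o.append(cv2.resize(p[v:v+130,u:u+180,::-1],(540,290),interpolation=2))
cv2.imwrite("pics/c2.png",np.vstack(o))
E
```

```text
t 1.23 pos [ 371.4 -309.1  281.1] yaw 17.3 joints [-0.83  0.47  2.03 -0.    0.64  0.44] open 0.999 gf 0.0
[np.float64(0.0008), np.float64(-0.0005), np.float64(0.0791)] 0.3
```

View pics/c2.png

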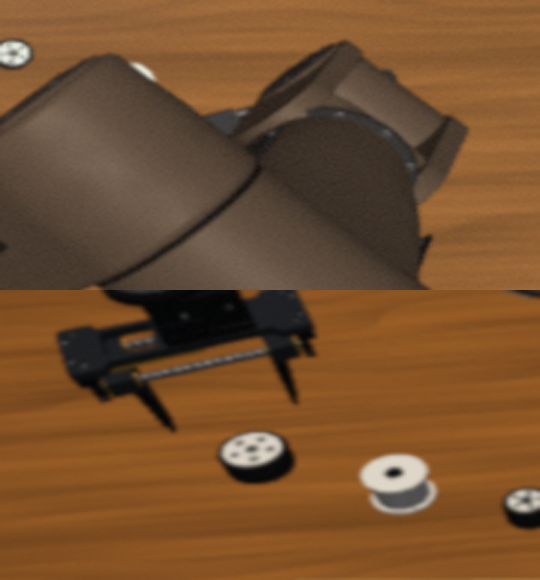

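The fingers straddle the wheel (scene crop, about (235,440)), so I descend, grip and lift.

{"fn": "carry_out", "kwargs": {
  "series": [
    [0.001,0,0.03,0,1],
    [0.001,0,0.06,0,1],
    [0.001,0,0.079,0,1],
    [0.001,0,0.079,0,1],
    [0.001,0,0.079,0,0],
    [0.001,0,0.079,0,0],
    [0.001,0,0.079,0,0],
    [0.001,0,0.079,0,0],
    [0.001,0,0.079,0,0],
    [0.001,0,0.079,0,0],
    [0.001,0,0.04,0,0],
    [0.001,0,-0.01,0,0],
    [0.001,0,-0.01,0,0]
  ]
}}

```text
t: 2.95
eef_pos: [373.0, -308.0, 293.4]
tcp_rot: [3.137, -0.002, 0.303]
ft_force: [0.5, 0.1, -1.1]
opening: 0.624
grip_force: 30.0
```

```bash
python3 go.py 610.5 -140.6 290 17 610.5 -140.6 207 17
```

```text
t 2.95 pos [ 373.  -308.   293.4] yaw 17.4 joints [-0.83  0.45  2.02 -0.    0.66  0.44] open 0.624 gf 29.99962627887726
[np.float64(0.2766), np.float64(-0.0889), np.float64(0.0034)] 0.4
[np.float64(0.2766), np.float64(-0.0889), np.float64(0.0864)] 0.4
```

{"fn": "carry_out", "kwargs": {
  "series": [
    [0.277,-0.089,0.003,0,0],
    [0.277,-0.089,0.003,0,0],
    [0.277,-0.089,0.003,0,0],
    [0.277,-0.089,0.003,0,0],
    [0.277,-0.089,0.003,0,0],
    [0.277,-0.089,0.003,0,0],
    [0.277,-0.089,0.003,0,0],
    [0.277,-0.089,0.04,0,0],
    [0.277,-0.089,0.07,0,0],
    [0.277,-0.089,0.08,0,0],
    [0.277,-0.089,0.086,0,0],
    [0.277,-0.089,0.086,0,0],
    [0.277,-0.089,0.086,0,0]
  ]
}}

```text
t: 4.58
eef_pos: [610.7, -140.6, 205.6]
tcp_rot: [3.141, -0.001, 0.302]
ft_force: [-0.1, 0.1, -0.8]
opening: 0.627
grip_force: 30.0
```

```bash
python3 go.py 610.5 -140.6 207 17
python3 - <<'E'
from h import *
p,d=env.read_camera("scene");cv2.imwrite("pics/c3.png",cv2.resize(p[150:290,80:290,::-1],(630,420),interpolation=2))
E
```

```text
t 4.58 pos [ 610.7 -140.6  205.6] yaw 17.3 joints [-0.33  0.74  1.71 -0.    0.69  0.94] open 0.627 gf 29.999114871025085
[np.float64(-0.0002), np.float64(-0.0001), np.float64(-0.0014)] 0.3
```

View pics/c3.png

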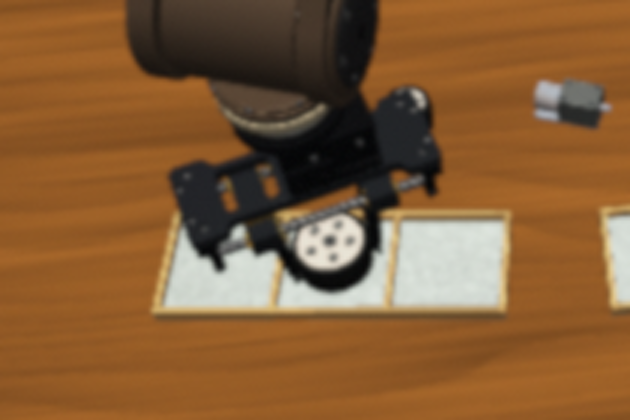

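The wheel sits within the middle bay (crop, about (330,245)) with no load on the wrist, so I release it and rise.

{"fn": "carry_out", "kwargs": {
  "series": [
    [0,0,0,0,0.8],
    [0,0,0,0,0.8],
    [0,0,0,0,0.8],
    [0,0,0,0,0.8],
    [0,0,-0.03,0,0.8],
    [0,0,-0.08,0,0.8],
    [0,0,-0.085,0,0.8]
  ]
}}

```text
t: 5.5
eef_pos: [611.1, -140.4, 293.0]
tcp_rot: [3.138, -0.004, 0.303]
ft_force: [0.4, -0.3, -0.3]
opening: 0.801
grip_force: 0.0
```

```bash
python3 go.py 483 61.3 290 69.6 483 61.3 202 69.6
```

```text
t 5.5 pos [ 611.1 -140.4  293. ] yaw 17.4 joints [-0.33  0.62  1.66 -0.    0.86  0.94] open 0.801 gf 0.0
[np.float64(-0.0621), np.float64(-0.2307), np.float64(0.003)] -52.2
[np.float64(-0.0621), np.float64(-0.2307), np.float64(0.091)] -52.2
```

{"fn": "carry_out", "kwargs": {
  "series": [
    [-0.062,-0.231,0.003,-52,0.7],
    [-0.062,-0.231,0.003,-52,0.7],
    [-0.062,-0.231,0.003,-52,0.7],
    [-0.062,-0.231,0.003,-52,0.7],
    [-0.062,-0.231,0.003,-52,0.7],
    [-0.062,-0.231,0.003,-52,0.7],
    [-0.062,-0.231,0.003,-52,0.7],
    [-0.062,-0.231,0.04,-52,0.7],
    [-0.062,-0.231,0.08,-52,0.7],
    [-0.062,-0.231,0.091,-52,0.7],
    [-0.062,-0.231,0.091,-52,0.7],
    [-0.062,-0.231,0.091,-52,0],
    [-0.062,-0.231,0.091,-52,0],
    [-0.062,-0.231,0.091,-52,0],
    [-0.062,-0.231,0.091,-52,0],
    [-0.062,-0.231,0.091,-52,0],
    [-0.062,-0.231,0.091,-52,0],
    [-0.062,-0.231,0.05,-52,0],
    [-0.062,-0.231,0,-52,0],
    [-0.062,-0.231,0,-52,0]
  ]
}}

```text
t: 8.0
eef_pos: [482.8, 61.7, 292.3]
tcp_rot: [3.136, -0.002, 1.21]
ft_force: [-0.5, -0.8, -1.2]
opening: 0.271
grip_force: 30.0
```

```bash
python3 go.py 620.4 -51 290 83 620.4 -51 207 83;python3 - <<'E'
from h import *
p,d=env.read_camera("scene");cv2.imwrite("pics/c4.png",cv2.resize(p[100:270,100:350,::-1],(625,425),interpolation=2))
E
```

```text
t 8.0 pos [482.8  61.7 292.3] yaw 69.4 joints [-0.01  0.46  2.01 -0.    0.67  0.35] open 0.271 gf 29.998818039894104
[np.float64(-0.057), np.float64(0.1685), np.float64(0.0023)] -13.6
[np.float64(-0.057), np.float64(0.1685), np.float64(0.0853)] -13.6
```

View pics/c4.png

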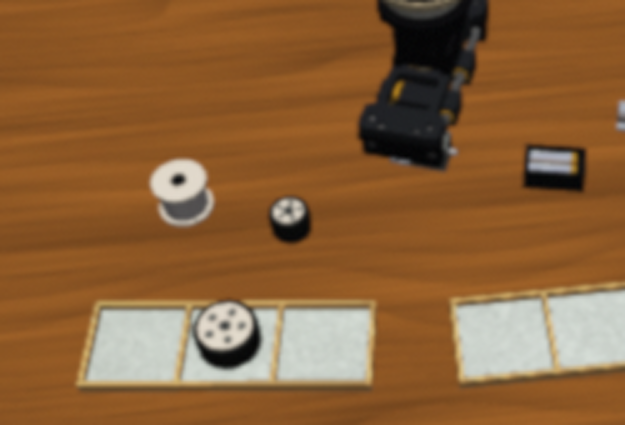

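The wheel lies in the middle bay and the motor is held. Next, place the motor in the right-hand end bay.

{"fn": "carry_out", "kwargs": {
  "series": [
    [-0.057,0.168,0.002,-13.5,0],
    [-0.057,0.168,0.002,-13.5,0],
    [-0.057,0.168,0.002,-13.5,0],
    [-0.057,0.168,0.002,-13.5,0],
    [-0.057,0.168,0.002,-13.5,0],
    [-0.057,0.168,0.002,-13.5,0],
    [-0.057,0.168,0.04,-13.5,0],
    [-0.057,0.168,0.07,-13.5,0],
    [-0.057,0.168,0.08,-13.5,0],
    [-0.057,0.168,0.086,-13.5,0],
    [-0.057,0.168,0.086,-13.5,0],
    [-0.057,0.168,0.086,-13.5,0],
    [-0.057,0.168,0.086,-13.5,0.5],
    [-0.057,0.168,0.086,-13.5,0.5],
    [-0.057,0.168,0.086,-13.5,0.5],
    [-0.057,0.168,0.086,-13.5,0.5],
    [-0.057,0.168,0.05,-13.5,0.5],
    [-0.057,0.168,0.0,-13.5,0.5],
    [-0.057,0.168,0.0,-13.5,0.5]
  ]
}}

```text
t: 10.42
eef_pos: [620.1, -50.9, 293.2]
tcp_rot: [3.135, 0.0, 1.446]
ft_force: [0.6, 0.3, -1.3]
opening: 0.499
grip_force: 0.0
```

```bash
python3 go.py 442 192.4 290 79 442 192.4 202 79
```

```text
t 10.43 pos [620.1 -50.9 293.2] yaw 82.9 joints [-0.19  0.61  1.68 -0.    0.85 -0.06] open 0.499 gf 0.0
[np.float64(0.2193), np.float64(-0.207), np.float64(0.0032)] 3.9
[np.float64(0.2193), np.float64(-0.207), np.float64(0.0912)] 3.9
```

{"fn": "carry_out", "kwargs": {
  "series": [
    [0.219,-0.207,0.003,4,0.8],
    [0.219,-0.207,0.003,4,0.8],
    [0.219,-0.207,0.003,4,0.8],
    [0.219,-0.207,0.003,4,0.8],
    [0.219,-0.207,0.003,4,0.8],
    [0.219,-0.207,0.003,4,0.8],
    [0.219,-0.207,0.003,4,0.8],
    [0.219,-0.207,0.04,4,0.8],
    [0.219,-0.207,0.08,4,0.8],
    [0.219,-0.207,0.091,4,0.8],
    [0.219,-0.207,0.091,4,0.8],
    [0.219,-0.207,0.091,4,0],
    [0.219,-0.207,0.091,4,0],
    [0.219,-0.207,0.091,4,0],
    [0.219,-0.207,0.091,4,0],
    [0.219,-0.207,0.091,4,0],
    [0.219,-0.207,0.091,4,0],
    [0.219,-0.207,0.05,4,0],
    [0.219,-0.207,0,4,0],
    [0.219,-0.207,0,4,0]
  ]
}}

```text
t: 12.92
eef_pos: [441.8, 192.3, 292.3]
tcp_rot: [3.137, -0.002, 1.376]
ft_force: [0.4, 0.5, -1.2]
opening: 0.375
grip_force: 29.9
```

```bash
python3 go.py 600 -227.4 290 83 600 -227.4 207 83;python3 - <<'E'
from h import *
p,d=env.read_camera("scene");cv2.imwrite("pics/c5.png",cv2.resize(p[100:270,100:400,::-1],(750,425),interpolation=2))
E
```

```text
t 12.93 pos [441.8 192.3 292.3] yaw 78.9 joints [ 0.27  0.45  2.02 -0.    0.66  0.47] open 0.375 gf 29.879883527755737
[np.float64(-0.3812), np.float64(0.2364), np.float64(0.0023)] -4.1
[np.float64(-0.3812), np.float64(0.2364), np.float64(0.0853)] -4.1
```

View pics/c5.png

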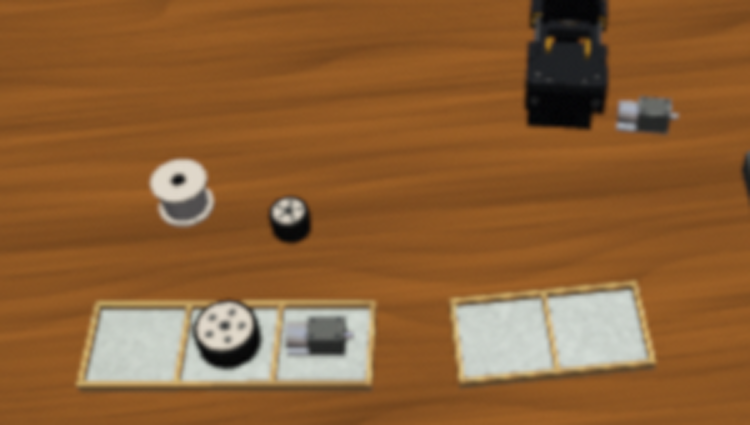

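Motor A lies in its bay (about (320,335)) and the battery is gripped. Next, place it in the left end bay.

{"fn": "carry_out", "kwargs": {
  "series": [
    [-0.381,0.236,0.002,-4,0],
    [-0.381,0.236,0.002,-4,0],
    [-0.381,0.236,0.002,-4,0],
    [-0.381,0.236,0.002,-4,0],
    [-0.381,0.236,0.002,-4,0],
    [-0.381,0.236,0.002,-4,0],
    [-0.381,0.236,0.002,-4,0],
    [-0.381,0.236,0.002,-4,0],
    [-0.381,0.236,0.002,-4,0],
    [-0.381,0.236,0.04,-4,0],
    [-0.381,0.236,0.075,-4,0],
    [-0.381,0.236,0.086,-4,0],
    [-0.381,0.236,0.086,-4,0],
    [-0.381,0.236,0.086,-4,0.6],
    [-0.381,0.236,0.086,-4,0.6],
    [-0.381,0.236,0.086,-4,0.6],
    [-0.381,0.236,0.086,-4,0.6],
    [-0.381,0.236,0.05,-4,0.6],
    [-0.381,0.236,0.0,-4,0.6],
    [-0.381,0.236,0.0,-4,0.6]
  ]
}}

```text
t: 15.48
eef_pos: [599.8, -227.5, 293.4]
tcp_rot: [3.136, 0.002, 1.446]
ft_force: [0.5, -0.3, -0.2]
opening: 0.601
grip_force: 0.0
```

```bash
python3 go.py 477 -78.7 290 83 477 -78.7 202 83
```

```text
t 15.47 pos [ 599.8 -227.5  293.4] yaw 82.8 joints [-0.47  0.63  1.63 -0.    0.88 -0.34] open 0.601 gf 0.0
[np.float64(0.1323), np.float64(-0.1404), np.float64(0.0034)] -0.2
[np.float64(0.1323), np.float64(-0.1404), np.float64(0.0914)] -0.2
```

{"fn": "carry_out", "kwargs": {
  "series": [
    [0.132,-0.14,0.003,0,0.8],
    [0.132,-0.14,0.003,0,0.8],
    [0.132,-0.14,0.003,0,0.8],
    [0.132,-0.14,0.003,0,0.8],
    [0.132,-0.14,0.003,0,0.8],
    [0.132,-0.14,0.04,0,0.8],
    [0.132,-0.14,0.08,0,0.8],
    [0.132,-0.14,0.091,0,0.8],
    [0.132,-0.14,0.091,0,0.8],
    [0.132,-0.14,0.091,0,0],
    [0.132,-0.14,0.091,0,0],
    [0.132,-0.14,0.091,0,0],
    [0.132,-0.14,0.091,0,0],
    [0.132,-0.14,0.091,0,0],
    [0.132,-0.14,0.091,0,0],
    [0.132,-0.14,0.05,0,0],
    [0.132,-0.14,0,0,0],
    [0.132,-0.14,0,0,0]
  ]
}}

```text
t: 17.73
eef_pos: [477.2, -78.9, 292.5]
tcp_rot: [3.136, 0.001, 1.446]
ft_force: [-0.4, -0.7, -0.3]
opening: 0.412
grip_force: 30.0
```

```bash
python3 go.py 634 113 290 89.5 634 113 207 89.5
```

```text
t 17.73 pos [477.2 -78.9 292.5] yaw 82.9 joints [-0.3   0.46  2.02 -0.    0.66 -0.18] open 0.412 gf 29.999915957450867
[np.float64(0.2099), np.float64(0.1317), np.float64(0.0025)] -6.6
[np.float64(0.2099), np.float64(0.1317), np.float64(0.0855)] -6.6
```

{"fn": "carry_out", "kwargs": {
  "series": [
    [0.21,0.132,0.002,-6.5,0],
    [0.21,0.132,0.002,-6.5,0],
    [0.21,0.132,0.002,-6.5,0],
    [0.21,0.132,0.002,-6.5,0],
    [0.21,0.132,0.002,-6.5,0],
    [0.21,0.132,0.002,-6.5,0],
    [0.21,0.132,0.04,-6.5,0],
    [0.21,0.132,0.075,-6.5,0],
    [0.21,0.132,0.086,-6.5,0],
    [0.21,0.132,0.086,-6.5,0],
    [0.21,0.132,0.086,-6.5,0],
    [0.21,0.132,0.086,-6.5,0.6],
    [0.21,0.132,0.086,-6.5,0.6],
    [0.21,0.132,0.086,-6.5,0.6],
    [0.21,0.132,0.086,-6.5,0.6],
    [0.21,0.132,0.05,-6.5,0.6],
    [0.21,0.132,0,-6.5,0.6],
    [0.21,0.132,0,-6.5,0.6]
  ]
}}

```text
t: 19.98
eef_pos: [634.5, 113.2, 293.4]
tcp_rot: [3.135, -0.0, 1.56]
ft_force: [-0.3, 0.0, -0.0]
opening: 0.596
grip_force: 0.0
```

```bash
python3 go.py 382 304 290 75 382 304 202 75
```

```text
t 19.98 pos [634.5 113.2 293.4] yaw 89.4 joints [ 0.07  0.64  1.62 -0.    0.88  0.09] open 0.596 gf 0.0
[np.float64(0.188), np.float64(-0.2546), np.float64(0.0034)] 14.4
[np.float64(0.188), np.float64(-0.2546), np.float64(0.0914)] 14.4
```

{"fn": "carry_out", "kwargs": {
  "series": [
    [0.188,-0.255,0.003,14.5,0.7],
    [0.188,-0.255,0.003,14.5,0.7],
    [0.188,-0.255,0.003,14.5,0.7],
    [0.188,-0.255,0.003,14.5,0.7],
    [0.188,-0.255,0.003,14.5,0.7],
    [0.188,-0.255,0.003,14.5,0.7],
    [0.188,-0.255,0.003,14.5,0.7],
    [0.188,-0.255,0.04,14.5,0.7],
    [0.188,-0.255,0.08,14.5,0.7],
    [0.188,-0.255,0.091,14.5,0.7],
    [0.188,-0.255,0.091,14.5,0.7],
    [0.188,-0.255,0.091,14.5,0],
    [0.188,-0.255,0.091,14.5,0],
    [0.188,-0.255,0.091,14.5,0],
    [0.188,-0.255,0.091,14.5,0],
    [0.188,-0.255,0.091,14.5,0],
    [0.188,-0.255,0.091,14.5,0],
    [0.188,-0.255,0.05,14.5,0],
    [0.188,-0.255,0,14.5,0],
    [0.188,-0.255,0,14.5,0]
  ]
}}

```text
t: 22.48
eef_pos: [381.4, 304.2, 292.3]
tcp_rot: [3.138, -0.004, 1.307]
ft_force: [-0.4, 0.5, -2.4]
opening: 0.271
grip_force: 29.9
```

```bash
python3 go.py 634.8 203 290 89.5 634.8 203 207 89.5;python3 - <<'E'
from h import *
p,d=env.read_camera("scene");cv2.imwrite("pics/c6.png",cv2.resize(p[100:270,100:400,::-1],(750,425),interpolation=2))
E
```

```text
t 22.48 pos [381.4 304.2 292.3] yaw 74.9 joints [ 0.54  0.46  2.01 -0.    0.67  0.8 ] open 0.271 gf 29.90396350622177
[np.float64(-0.0315), np.float64(0.271), np.float64(0.0023)] -14.6
[np.float64(-0.0315), np.float64(0.271), np.float64(0.0853)] -14.6
```

View pics/c6.png

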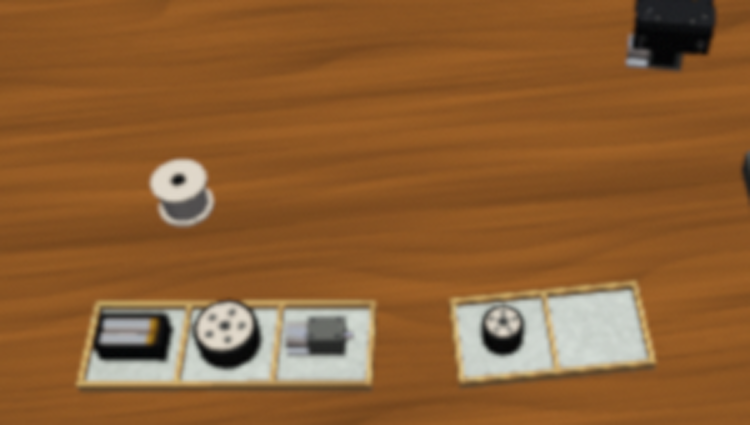

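Four parts lie in their bays: the battery at about (132,335), the large wheel (226,335), motor A (320,335) and the small wheel (503,330). The last motor is held.

{"fn": "carry_out", "kwargs": {
  "series": [
    [-0.031,0.271,0.002,-14.5,0],
    [-0.031,0.271,0.002,-14.5,0],
    [-0.031,0.271,0.002,-14.5,0],
    [-0.031,0.271,0.002,-14.5,0],
    [-0.031,0.271,0.002,-14.5,0],
    [-0.031,0.271,0.002,-14.5,0],
    [-0.031,0.271,0.002,-14.5,0],
    [-0.031,0.271,0.04,-14.5,0],
    [-0.031,0.271,0.075,-14.5,0],
    [-0.031,0.271,0.086,-14.5,0],
    [-0.031,0.271,0.086,-14.5,0],
    [-0.031,0.271,0.086,-14.5,0],
    [-0.031,0.271,0.086,-14.5,0.5],
    [-0.031,0.271,0.086,-14.5,0.5],
    [-0.031,0.271,0.086,-14.5,0.5],
    [-0.031,0.271,0.086,-14.5,0.5],
    [-0.031,0.271,0.05,-14.5,0.5],
    [-0.031,0.271,0,-14.5,0.5],
    [-0.031,0.271,-0.05,-14.5,0.5],
    [-0.031,0.271,-0.05,-14.5,0.5]
  ]
}}

```text
t: 25.02
eef_pos: [634.9, 203.3, 343.9]
tcp_rot: [3.135, -0.001, 1.559]
ft_force: [-0.0, -0.7, -0.7]
opening: 0.502
grip_force: 0.0
```

{"fn": "carry_out", "kwargs": {
  "series": [
    [0,-0.2,-0.05,0,0.5],
    [0,-0.2,-0.05,0,0.5],
    [0,-0.2,-0.05,0,0.5],
    [0,-0.2,-0.05,0,0.5],
    [0,-0.2,-0.05,0,0.5],
    [0,-0.2,-0.05,0,0.5]
  ]
}}

```text
t: 25.78
eef_pos: [436.0, 205.5, 389.2]
tcp_rot: [3.142, 0.0, 1.559]
ft_force: [-0.6, 0.0, 0.1]
opening: 0.5
grip_force: 0.0
```

```bash
python3 go.py
python3 - <<'E'
from h import *
for n in("top","scene"):
    p,d=env.read_camera(n);W=world(n,d)
    if n=="scene": cv2.imwrite("pics/c7.png",cv2.resize(p[150:270,110:410,::-1],(800,320),interpolation=2))
    m=((W[...,2]>19)&(W[...,2]<60)&(W[...,0]>540)&(W[...,0]<700)&(abs(W[...,1])<330)&(d>0)).astype(np.uint8)
    k,l,s,c=cv2.connectedComponentsWithStats(m,connectivity=8)
    for i in range(1,k):
        if s[i,4]<40: continue
        q=W[l==i];r=cv2.minAreaRect(q[:,:2].astype(np.float32))
        print(n,s[i,4],np.round(r[0],1),np.round(r[1],1),round(r[2],1),"z",np.percentile(q[:,2],[50,95]).round(1))
E
```

```text
t 25.77 pos [436.  205.5 389.2] yaw 89.3 joints [ 0.3   0.31  1.92 -0.    0.91  0.32] open 0.5 gf 0.0
top 147 [635.  111.8] [36.  39.8] 89.1 z [32.1 38.4]
top 164 [636.2 201.6] [26.6 61. ] 0.1 z [30.9 37.7]
top 327 [ 608.3 -138.8] [57.1 59.8] 0.2 z [32.7 38.2]
top 164 [620.6 -54.3] [59.6 27. ] 87.3 z [30.9 38. ]
top 265 [ 600.4 -225.3] [61.7 37.3] 82.5 z [29.  35.4]
scene 521 [ 608.4 -138.9] [58.2 58. ] 34.5 z [32.3 35.4]
scene 278 [634.  200.5] [61.  29.6] 87.5 z [30.6 34.1]
scene 244 [635.6 112. ] [36.5 38.4] 82.9 z [32.1 35.2]
scene 444 [ 598.7 -225.9] [63.3 38.5] 82.5 z [28.6 32.7]
scene 283 [619.  -54.7] [60.9 29.8] 81.9 z [30.7 34.3]
```

View pics/c7.png

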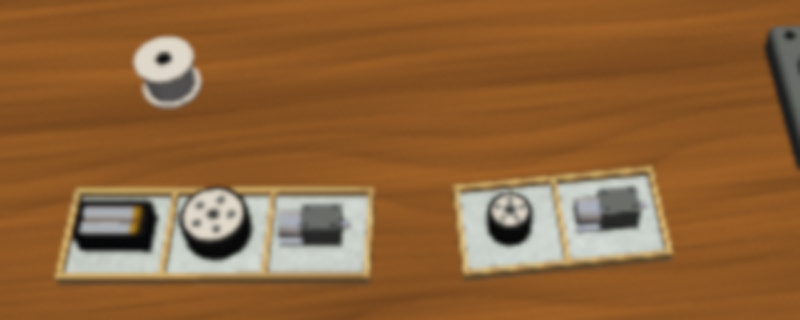

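All five parts sit 4 mm higher than they did on the bench, so they rest on the tray floors, and all are within 3 mm of their bay centres. The arm is clear, so I hand in.

```bash
python3 -c "
from cell import env
print(env.job_done())"
```

```text
the job is handed in; nothing more can be done
None
```

Both kits are made up and the job is handed in at about 26 s: all five parts lie flat in their bays, and the arm never went near the spool, screwdriver or multimeter; no verdict came back.

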